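# Hook a display arm into a slotted upright and press it home

### The job

Hook the longer of the two loose steel display arms into the big slot at the top of the slotted upright, so that it sticks straight out towards the robot's side, then press it down at the upright until it is fully home and locked, and let go. Leave the shorter arm where it stands.

Things in the scene. Friction and masses are not known exactly. Their poses are not given: they have to be found in the camera images.
- long_arm: Longer arm: steel box tube (mm) 160 long, 30 wide, 55 tall, standing upright, 0.18 kg. Origin: underside centre; x to the hook end (flat end face at x 80), z up. There a tongue, 30 wide, z 42 to 52, sticks out 24; a lip hangs from it down to z 20. The gap from end face to lip (8 at the top, 14 at the bottom) takes the upright's plate, 6. Stop 16 tall on the other end. Grip across the middle.
- short_arm: Shorter arm, a bystander: same section, hook and stop, but the tube is 100 mm long (end face at x = 50 mm). Origin: underside centre, mid-length; x towards the hook.
- slot (a point): Middle of the slot's lower edge, on the front face of a fixed dark steel channel (mm: 90 wide, 191 tall), 125 up. x into the upright, y left, z up. Slot 54 wide, 56 high, hollow behind. Arm's x along slot x: push the hook in with arm origin 8 mm (+-10) below this point until the end face is 0-3 mm off the plate, then lower. Hooked, origin 30 mm below; fully home 42 mm below and 80 mm out on -x.
- latch (a joint): Stiff latch inside the upright, behind the slot: 0 open (start), about 0.4 rad locked, its claw then over the tongue. The arm's lip turns it over the last 12 mm down; it stays where it is left. An arm let go on it stays hooked 12 mm too high, free end drooping some degrees. To lock, press the tube's top within 30 mm of the upright until it stops, 10-20 N.
There are look-alikes about, which are no part of the job. Leave any purple look-alike of the long_arm alone.

How it is judged:
By the outcome, as a careful person would: the job done as asked, in the order asked, and still so for the second after the job is handed in, with the robot touching nothing.
It also fails if it takes over 51 s, if anything falls off the work surface, if the arm or the gripper's body presses on something with over 40 N, if the wrist force passes 120 N, or if a joint passes its speed limit or range.

### The arm

A 7-joint arm with a two-finger parallel gripper is mounted at the origin on the work surface. World frame = base frame: x ahead of the robot, y to its left, z up, the work surface at z = 0. Lengths are in m, angles in rad, forces in N, time in s.
With the tool pointing down it reaches from about 0.425 to 0.925 m from the base axis. Payload 6.8 kg.
Tool frame: the origin (TCP) lies between the finger pads; the fingertips stand 14 mm ahead of it and the grasp point (between the pads) lies 5 mm behind it; z points along the fingers, y is the direction in which the jaws open and shut (so a half turn about z gives the same grasp; the last joint's range is limited). The gripper opens to 85 mm and grips with 20 to 120 N. Pads are 22 mm wide; open, the fingers measure 114 mm over their backs; the gripper's body (76 mm by 85 mm) begins 54 mm behind the grasp point. The pads swing forward as they close: fully open they stand 13 mm farther back than shut.
Start: joints at [1.066, 0.477, 0.022, 1.555, -0.011, 1.109, -0.083], TCP at [0.261, -0.623, 0.221] pointing down, gripper open.
Joint ranges: [-2.96, 2.96], [-0.34, 2.1], [-1.41, 1.46], [0.24, 2.44], [-1.37, 4.51], [0.17, 1.92], [-2.96, 2.96]. Speed limits (rad/s): [2.39, 2.39, 3.14, 3.14, 3.14, 3.14, 3.14].

### API

Orientations are given as a unit quaternion [w, x, y, z].
In Python, from station import bot gives the robot as it stands.
- The arm moves only by the shell command python3 -m crank 'ROWS' [FORCE]. ROWS is JSON, a list of rows, each a list of 3 entries, a list of its own where there are three numbers: the shift along the tool's x, y, z in m, then the turn, a rotation vector about the tool's x, y, z in degrees, then the finger opening in m, from 0 to 0.0854. A call has 1 to 10 rows; each row shifts and turns the commanded pose from where the row before left it, along the tool's axes as they then stand; what a row does not reach is not made up. A row lasts 1/8 s, in which the tool goes at most 62.5 mm and 10.7 degrees, less where a joint would pass 70% of its speed; a pose out of reach is approached as far as the arm can. A call is refused whole if a number of a shift passes 0.0625 or a number of a turn 10.7, either way. A call with a gripper value outside its range is refused whole. The fingers move at their own pace and stop on an object; FORCE is the grip in N (left out, the last holds). Time passes only in rows, so rows that do not move let the fingers close. It gives the time, the measured TCP pose, the force and the opening at its end, in the units of the state.
- bot.get_obs(): the state, without advancing time (a new reading comes with each control period).
- bot.read_camera(name): name is "scene" or "top" or "wrist"; returns (picture, depth): 384x512x3 uint8, red, green, blue; 384x512 float32, m along the optical axis (not along the pixel's ray), 0 where there is no reading.
- bot.calibration(name): a dict with "fx", "fy", "cx", "cy" (pixels), "extrinsics" (4x4, takes a point from camera to world coordinates). Camera axes: x right, y down, z forward; pixel columns grow to the right and rows downward; lengths in m; the calibration is good to about 2 mm. A picture is of the moment at which its call begins: read the wrist's pose just before it. calibration takes no time and is no camera call; for the wrist camera it gives the pose at the moment of the call.
- bot.hand_in(): hands the job in, once; it reports no verdict.
The state is a dict: "t": time; "q": joint angles; "joint_vel": joint speeds; "joint_torque": joint torques, N m; "eef_pos": TCP position; "tool_rot": TCP orientation; "contact_force": force on the tool from outside, world axes, zero at the start; "torque": the same for the moment, N m; "gripper_width": opening from 0.0 (shut) to 1.0 (fully open).
Only numpy, scipy, OpenCV 4.12 (cv2) and the standard library are available. Lean on these libraries where they do the work, as an engineer would, in place of code of your own. Each camera call takes 0.05 s, during which the arm holds its last target.

## Working session

There is one attempt and no reset: what is moved stays moved. The work goes in short steps, Python scripts to look and compute and a shell command to move; the robot and the scene stay as the last step left them, time stands still between calls to the robot, and variables do not carry over. Pictures are saved under pics/ and viewed, and the job is handed in when it is done.

```bash
mkdir -p pics; ls; python3 - <<'E'
from station import bot
import cv2,numpy as np
o=bot.get_obs();print({k:np.round(v,3).tolist() for k,v in o.items()})
for n in("scene","top"):
    p,d=bot.read_camera(n);cv2.imwrite(f"pics/{n}0.png",p[:,:,::-1]);np.save(f"pics/{n}0.npy",d)
    c=bot.calibration(n);print(n,c['fx'],c['fy'],c['cx'],c['cy'],np.round(c['extrinsics'],4).tolist())
E
```

```text
pics
{'t': 0.0, 'q': [1.066, 0.478, 0.022, 1.556, -0.012, 1.109, -0.083], 'joint_vel': [-0.0, -0.0, -0.001, 0.003, -0.001, -0.0, 0.0], 'joint_torque': [0.001, -59.646, 1.609, -28.12, 0.013, 0.009, 0.0], 'eef_pos': [0.261, -0.622, 0.22], 'tool_rot': [-0.001, 0.98, 0.197, -0.0], 'contact_force': [-0.254, -0.061, -0.156], 'torque': [0.004, 0.024, -0.007], 'gripper_width': 1.0}
scene 420.1905088970304 420.1905088970304 259.0409640304406 190.2687249223425 [[0.0699, 0.7171, -0.6934, 1.3603], [0.9975, -0.0572, 0.0414, 0.0409], [-0.01, -0.6946, -0.7193, 0.959], [0.0, 0.0, 0.0, 1.0]]
top 405.2667619758761 405.2667619758761 256.18373213507806 196.63022430934376 [[0.022, -0.9847, 0.173, 0.3396], [-0.9997, -0.0225, -0.0008, 0.0776], [0.0047, -0.173, -0.9849, 1.1929], [0.0, 0.0, 0.0, 1.0]]
```

View pics/scene0.png

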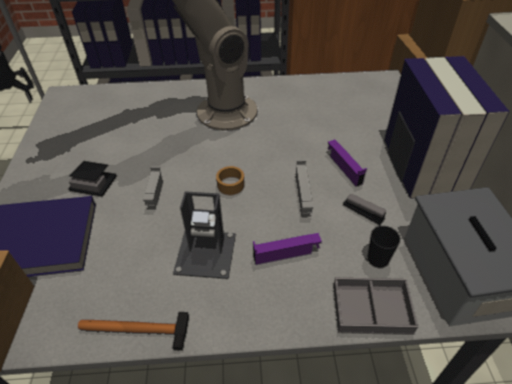

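View pics/top0.png

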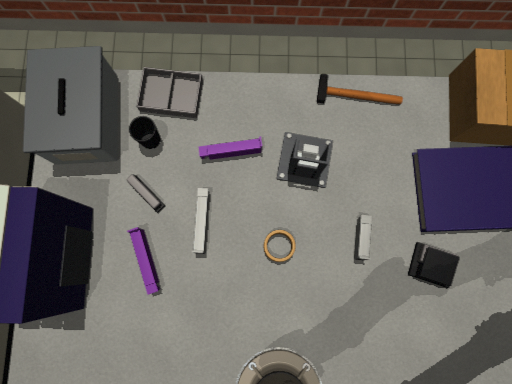

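```bash
cat > h.py <<'E'
import numpy as np,cv2
from station import bot
def cloud(n,d,c=None):
    c=c or bot.calibration(n);v,u=np.mgrid[0:384,0:512]
    P=np.stack([(u-c['cx'])/c['fx']*d,(v-c['cy'])/c['fy']*d,d,np.ones_like(d)],-1)@np.array(c['extrinsics']).T
    return P[...,:3]
E
python3 - <<'E'
from h import *
d=np.load('pics/top0.npy');P=cloud('top',d);im=cv2.imread('pics/top0.png')
s=np.load('pics/scene0.npy');S=cloud('scene',s);ims=cv2.imread('pics/scene0.png')
for n,(u0,u1,v0,v1) in dict(long=(185,220,178,262),short=(350,380,205,268),up=(272,340,120,195)).items():
    Q=P[v0:v1,u0:u1].reshape(-1,3);m=(Q[:,2]>(0.04 if n!='up' else .15))
    q=Q[m];print(n,m.sum(),q.min(0).round(3),q.max(0).round(3))
    if n!='up':
        r=cv2.minAreaRect(q[:,:2].astype(np.float32));print(r,cv2.boxPoints(r).round(3).tolist())
    print(np.histogram(q[:,2],bins=np.arange(.03,.22,.01))[0])
print('table z',np.median(P[260:300,200:250,2]),np.median(S[300:320,200:250,2]))
cv2.imwrite('pics/a.png',np.hstack([cv2.resize(im[120:200,270:345],None,fx=5,fy=5,interpolation=2)[:400,:375],cv2.resize(im[175:265,185:225],(178,400),interpolation=2),cv2.resize(im[205:270,345:385],(246,400),interpolation=2)]))
cv2.imwrite('pics/b.png',np.hstack([cv2.resize(ims[180:280,170:245],(412,550),interpolation=2),cv2.resize(ims[150:225,285:325],(293,550),interpolation=2)]))
E
```

```text
long 745 [0.34  0.078 0.04 ] [0.562 0.25  1.193]
((0.4243566393852234, 0.20325841009616852), (0.27657487988471985, 0.12441100180149078), 31.776897430419922) [[0.27399998903274536, 0.18299999833106995], [0.3400000035762787, 0.07800000160932541], [0.574999988079071, 0.22300000488758087], [0.5090000033378601, 0.32899999618530273]]
[  0  40 661  16  12   0   0   0   0   0   0   0   0   0   0   0   0   0]
short 533 [ 0.34  -0.251  0.04 ] [0.494 0.078 1.193]
((0.370067298412323, -0.10982438921928406), (0.11731882393360138, 0.36111152172088623), 27.246564865112305) [[0.23499999940395355, 0.024000000208616257], [0.4009999930858612, -0.296999990940094], [0.5049999952316284, -0.24300000071525574], [0.3400000035762787, 0.07800000160932541]]
[  0  66 429  15  15   0   0   0   0   0   0   0   0   0   0   0   0   0]
up 358 [ 0.34  -0.111  0.15 ] [0.674 0.078 1.193]
[  0   0   0   0   0   0   0   0   0   0   0   0  78  30  25  94 111   0]
table z 0.0002753892260476398 -0.001077100424387134
```

View pics/a.png

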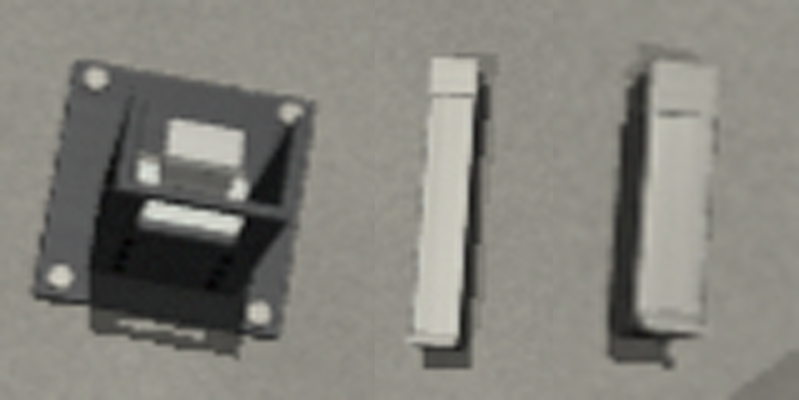

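View pics/b.png

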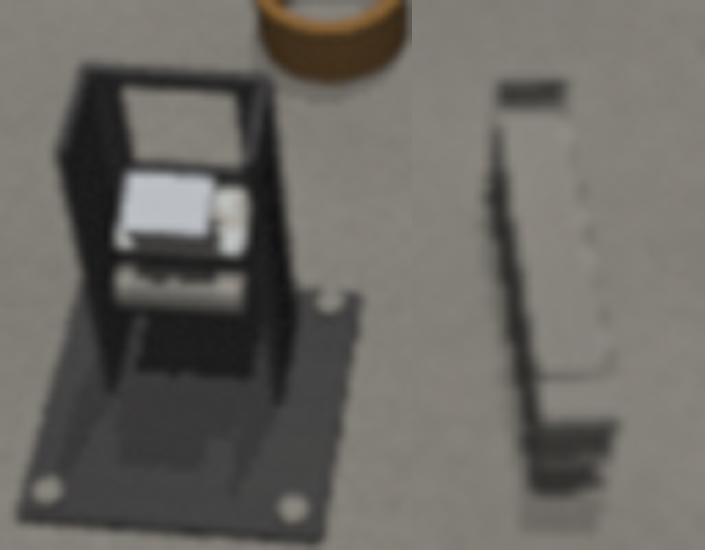

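```bash
python3 - <<'E'
from h import *
d=np.load('pics/top0.npy');P=cloud('top',d);P[d<.1]=np.nan
s=np.load('pics/scene0.npy');S=cloud('scene',s);S[s<.1]=np.nan
T=np.vstack([P.reshape(-1,3)]);C=S.reshape(-1,3)
def sel(A,x0,x1,y0,y1,z0,z1):
    return A[(A[:,0]>x0)&(A[:,0]<x1)&(A[:,1]>y0)&(A[:,1]<y1)&(A[:,2]>z0)&(A[:,2]<z1)]
for nm,A in (('top',T),('scene',C)):
  for n,b in dict(long=(.33,.6,.15,.3,.045,.1),short=(.33,.53,-.3,-.15,.045,.1),uptop=(.5,.75,-.2,.05,.175,.21)).items():
    q=sel(A,*b);r=cv2.minAreaRect(q[:,:2].astype(np.float32))
    print(nm,n,len(q),q.min(0).round(3),q.max(0).round(3),np.round(r[0],4),np.round(r[1],4),round(r[2],2),cv2.boxPoints(r).round(3).tolist(),'zmed',np.median(q[:,2]).round(4))
  q=sel(A,.45,.8,-.25,.08,.004,.03);r=cv2.minAreaRect(q[:,:2].astype(np.float32));print('baseplate',nm,r,cv2.boxPoints(r).round(3).tolist(),np.median(q[:,2]))
  q=sel(A,.45,.8,-.2,.05,.06,.21)
  for z in np.arange(.06,.2,.02):
    w=q[(q[:,2]>z)&(q[:,2]<z+.02)]
    if len(w):print(nm,z.round(2),len(w),w.min(0).round(3),w.max(0).round(3))
q=sel(C,.33,.6,.15,.3,.04,.1);print(q[np.argsort(q[:,0])][::12].round(3).tolist())
E
```

```text
top long 716 [0.379 0.215 0.046] [0.562 0.25  0.074] [0.4705 0.2322] [0.0306 0.1841] 88.49 [[0.3779999911785126, 0.21899999678134918], [0.5619999766349792, 0.21400000154972076], [0.5630000233650208, 0.24500000476837158], [0.3790000081062317, 0.25]] zmed 0.0549
top short 507 [ 0.37  -0.251  0.045] [ 0.494 -0.209  0.076] [ 0.4328 -0.23  ] [0.0314 0.1247] 84.18 [[0.36899998784065247, -0.23899999260902405], [0.49300000071525574, -0.25200000405311584], [0.4959999918937683, -0.22100000083446503], [0.3720000088214874, -0.20800000429153442]] zmed 0.0543
top uptop 218 [ 0.605 -0.111  0.176] [ 0.674 -0.015  0.195] [ 0.6396 -0.0632] [0.09  0.057] 81.37 [[0.6050000190734863, -0.10300000011920929], [0.6610000133514404, -0.1120000034570694], [0.675000011920929, -0.023000000044703484], [0.6179999709129333, -0.014000000432133675]] zmed 0.1902
baseplate top ((0.6250470876693726, -0.08506502211093903), (0.34991583228111267, 0.3298795521259308), 0.033797506242990494) [[0.44999998807907104, 0.07999999821186066], [0.44999998807907104, -0.25], [0.800000011920929, -0.25], [0.800000011920929, 0.079999998211
[... 2316 characters left out ...]
 0.237, 0.053], [0.438, 0.245, 0.053], [0.444, 0.241, 0.056], [0.449, 0.222, 0.053], [0.455, 0.221, 0.054], [0.459, 0.236, 0.053], [0.464, 0.235, 0.054], [0.468, 0.217, 0.046], [0.474, 0.237, 0.051], [0.479, 0.23, 0.056], [0.483, 0.217, 0.053], [0.489, 0.217, 0.041], [0.492, 0.219, 0.053], [0.497, 0.245, 0.057], [0.502, 0.22, 0.055], [0.506, 0.217, 0.059], [0.512, 0.24, 0.055], [0.516, 0.216, 0.048], [0.519, 0.227, 0.051], [0.525, 0.22, 0.053], [0.529, 0.234, 0.056], [0.533, 0.216, 0.049], [0.538, 0.221, 0.054], [0.541, 0.215, 0.049], [0.545, 0.229, 0.052], [0.547, 0.232, 0.055], [0.553, 0.237, 0.052], [0.558, 0.239, 0.048], [0.561, 0.23, 0.048], [0.563, 0.218, 0.043], [0.564, 0.224, 0.048]]
```

```bash
python3 -m crank '[[[0,0,-0.025],[0,0,8.07],0.0854],[[0,0,-0.025],[0,0,8.07],0.0854],[[0,0,-0.025],[0,0,8.07],0.0854]]'
python3 -m crank '[[[0.0175,-0.0568,0],[0,0,0],0.0854],[[0.0175,-0.0568,0],[0,0,0],0.0854],[[0.0175,-0.0568,0],[0,0,0],0.0854],[[0.0175,-0.0568,0],[0,0,0],0.0854],[[0.0175,-0.0568,0],[0,0,0],0.0854],[[0.0175,-0.0568,0],[0,0,0],0.0854],[[0.0175,-0.0568,0],[0,0,0],0.0854],[[0.0175,-0.0568,0],[0,0,0],0.0854],[[0.0175,-0.0568,0],[0,0,0],0.0854],[[0.0175,-0.0568,0],[0,0,0],0.0854]]'
python3 - <<'E'
from h import *
c=bot.calibration('wrist');p,d=bot.read_camera('wrist');cv2.imwrite('pics/w1.png',p[:,:,::-1]);np.savez('pics/w1.npz',d=d,E=c['extrinsics'],k=[c['fx'],c['fy'],c['cx'],c['cy']])
o=bot.get_obs();print(o['t'],o['eef_pos'],o['tool_rot'],o['q']);print(np.round(c['extrinsics'],3))
E
```

```text
t: 0.48
eef_pos: [0.2607, -0.6222, 0.2963]
tool_rot: [-0.001, 1.0, -0.015, -0.0]
contact_force: [0.7, -0.6, -0.4]
gripper_width: 0.998
t: 1.72
eef_pos: [0.4505, -0.0575, 0.296]
tool_rot: [0.0, 1.0, -0.013, 0.0]
contact_force: [1.7, 0.6, 0.5]
gripper_width: 1.003
1.775 [ 0.45265054 -0.04876763  0.296423  ] [-1.91100269e-03  9.99965653e-01 -8.00299587e-03  9.96113190e-04] [ 0.30429853  0.05688544 -0.34263887  1.93980845  0.01687548  1.14608688
 -1.63154778]
[[-0.026 -0.95  -0.311  0.531]
 [-1.     0.025  0.008 -0.06 ]
 [-0.     0.312 -0.95   0.45 ]
 [ 0.     0.     0.     1.   ]]
```

View pics/w1.png

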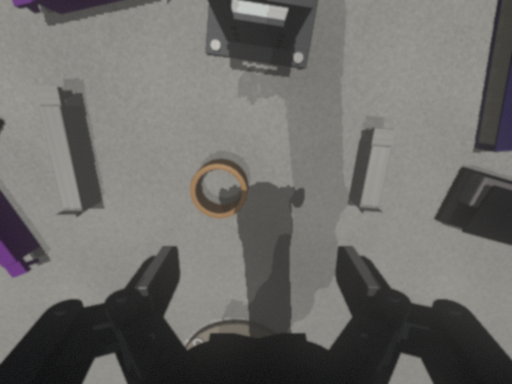

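```bash
python3 -m crank '[[[0,0,0],[0,0,-10.6],0.0854],[[0,0,0],[0,0,-10.6],0.0854],[[0,0,0],[0,0,-10.6],0.0854],[[0,0,0],[0,0,-10.6],0.0854],[[0,0,0],[0,0,-10.6],0.0854],[[0,0,0],[0,0,-10.6],0.0854],[[0,0,0],[0,0,-10.6],0.0854],[[0,0,0],[0,0,-10.6],0.0854],[[0,0,0],[0,0,-10.6],0.0854]]'
python3 -m crank '[[[0,0,0],[0,0,-10.6],0.0854],[[0,0,0],[0,0,-10.6],0.0854],[[0,0,0],[0,0,-10.6],0.0854],[[0,0,0],[0,0,-10.6],0.0854],[[0,0,0],[0,0,-10.6],0.0854],[[0,0,0],[0,0,-10.6],0.0854],[[0,0,0],[0,0,-10.4],0.0854],[[0,0,0],[0,0,0],0.0854],[[0,0,0],[0,0,0],0.0854]]'
cat >> h.py <<'E'
def wshot(name):
    c=bot.calibration('wrist');o=bot.get_obs();p,d=bot.read_camera('wrist');cv2.imwrite(f'pics/{name}.png',p[:,:,::-1]);np.save(f'pics/{name}.npy',d)
    P=cloud('wrist',d,c);P[d<.05]=np.nan
    from scipy.spatial.transform import Rotation as R
    r=R.from_quat(np.roll(o['tool_rot'],-1)).as_matrix()
    print('t',o['t'],'tcp',o['eef_pos'].round(4) if hasattr(o['eef_pos'],'round') else o['eef_pos'],'xaxis',r[:,0].round(4),'z',r[:,2].round(4),'q7',o['q'][6])
    return p,d,P,c
def sel(A,x0,x1,y0,y1,z0,z1):
    A=A.reshape(-1,3);return A[(A[:,0]>x0)&(A[:,0]<x1)&(A[:,1]>y0)&(A[:,1]<y1)&(A[:,2]>z0)&(A[:,2]<z1)]
E
python3 - <<'E'
from h import *
p,d,P,c=wshot('w2');np.save('pics/P2.npy',P)
q=sel(P,.55,.75,-.15,.05,.03,.185);print(len(q))
q=sel(P,.59,.635,-.12,.0,.04,.18)
A=np.c_[q[:,1],np.ones(len(q))];co,*_=np.linalg.lstsq(A,q[:,0],rcond=None)
for _ in range(5):
    r=q[:,0]-A@co;k=abs(r)<.004;co,*_=np.linalg.lstsq(A[k],q[k,0],rcond=None)
print('front fit',co,np.degrees(np.arctan(-co[0])),k.sum(),r[k].std())
for z in np.arange(.02,.2,.015):
    w=q[k];w=w[(w[:,2]>z)&(w[:,2]<z+.015)]
    if len(w):print(z.round(3),len(w),w.min(0).round(3),w.max(0).round(3))
E
```

```text
t: 2.9
eef_pos: [0.4501, -0.0595, 0.2958]
tool_rot: [-0.0, 0.68, 0.733, -0.0]
contact_force: [0.3, -0.0, -0.2]
gripper_width: 0.996
t: 4.03
eef_pos: [0.4503, -0.0594, 0.2959]
tool_rot: [-0.0, 0.107, 0.994, -0.0]
contact_force: [-0.4, 0.4, 1.1]
gripper_width: 1.0
t 4.025 tcp [ 0.4503 -0.0594  0.2959] xaxis [-9.771e-01  2.128e-01  3.000e-04] z [-3.e-04  0.e+00 -1.e+00] q7 1.3234062217574236
4150
front fit [0.16531494 0.62326166] -9.386950933351324 2727 0.0006766257210042948
0.035 167 [ 0.606 -0.107  0.04 ] [ 0.621 -0.018  0.05 ]
0.05 256 [ 0.605 -0.106  0.05 ] [ 0.621 -0.018  0.065]
0.065 297 [ 0.605 -0.106  0.065] [ 0.621 -0.018  0.08 ]
0.08 324 [ 0.605 -0.107  0.08 ] [ 0.621 -0.018  0.095]
0.095 368 [ 0.605 -0.107  0.095] [ 0.621 -0.018  0.11 ]
0.11 398 [ 0.605 -0.106  0.11 ] [ 0.621 -0.018  0.125]
0.125 298 [ 0.605 -0.107  0.125] [ 0.621 -0.018  0.14 ]
0.14 208 [ 0.605 -0.107  0.14 ] [ 0.621 -0.018  0.155]
0.155 230 [ 0.605 -0.106  0.155] [ 0.621 -0.018  0.17 ]
0.17 181 [ 0.605 -0.107  0.17 ] [ 0.621 -0.018  0.18 ]
```

View pics/w2.png

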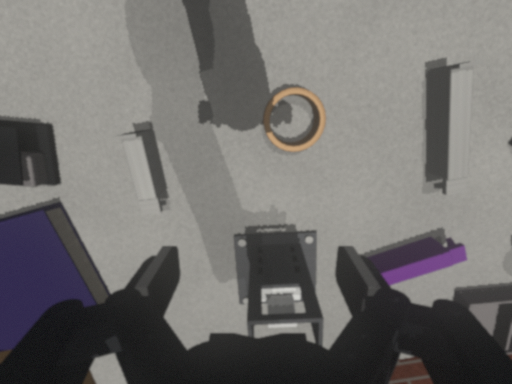

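```bash
python3 -m crank '[[[0.0108,0.0573,0],[0,0,0],0.0854],[[0.0108,0.0573,0],[0,0,0],0.0854],[[0.0108,0.0573,0],[0,0,0],0.0854],[[0.0108,0.0573,0.02],[0,0,0],0.0854],[[0.0108,0.0573,0.02],[0,0,0],0.0854],[[0,0,0.02],[0,0,-10.7],0.0854],[[0,0,0],[0,0,0],0.0854],[[0,0,0],[0,0,0],0.0854]]'
python3 - <<'E'
from h import *
p,d,P,c=wshot('w3')
q=sel(P,.33,.6,.15,.3,.047,.1);r=cv2.minAreaRect(q[:,:2].astype(np.float32));print(len(q),r,cv2.boxPoints(r).round(4).tolist(),np.median(q[:,2]))
q=sel(P,.40,.52,.15,.3,.05,.06)
xs=[];ys=[]
for x in np.arange(.4,.52,.01):
    w=q[(q[:,0]>x)&(q[:,0]<x+.01)]
    if len(w)>5: xs.append(x+.005);ys.append([w[:,1].min(),w[:,1].max()])
print(np.c_[xs,ys].round(4).tolist())
P2=np.load('pics/P2.npy');a=np.radians(-9.39);X=np.array([np.cos(a),np.sin(a)]);Y=np.array([-X[1],X[0]])
v=sel(P2,.55,.75,-.15,.05,.03,.2);rel=v[:,:2]-[.613,-.0622];lx=rel@X;ly=rel@Y
f=abs(lx)<.004
for y in np.arange(-.045,.045,.01):
    w=v[f&(ly>y)&(ly<y+.01)];print(y.round(3),np.histogram(w[:,2],bins=np.arange(.1,.2,.008))[0])
E
```

```text
t: 5.08
eef_pos: [0.4582, 0.2315, 0.2367]
tool_rot: [0.0, 0.015, 1.0, -0.0]
contact_force: [0.7, -0.1, 1.1]
gripper_width: 0.999
t 5.075 tcp [0.4582 0.2315 0.2367] xaxis [-9.996e-01  2.970e-02 -6.000e-04] z [ 6.e-04 -1.e-04 -1.e+00] q7 0.7660637611182914
3301 ((0.4711574614048004, 0.229268878698349), (0.02995150163769722, 0.18485787510871887), 88.49676513671875) [[0.3783999979496002, 0.2167000025510788], [0.5631999969482422, 0.211899995803833], [0.5638999938964844, 0.241799995303154], [0.3792000114917755, 0.2467000037431717]] 0.05613726331323171
[[0.405, 0.2163, 0.2454], [0.415, 0.2159, 0.2452], [0.425, 0.2155, 0.245], [0.435, 0.2162, 0.2449], [0.445, 0.2157, 0.2447], [0.455, 0.2153, 0.2445], [0.465, 0.2148, 0.2443], [0.475, 0.2144, 0.2442], [0.485, 0.2139, 0.244], [0.495, 0.2136, 0.2425], [0.505, 0.2145, 0.2423], [0.515, 0.214, 0.2421]]
-0.045 [22 23 25 24 27 29 34 34 33 39 41 53]
-0.035 [26 22 26 23 24 24 24 26 27 27 35 46]
-0.025 [20 24 26 22  0  0  0  0  0  0 29 49]
-0.015 [19 21 24 25  0  0  0  0  0  0 27 48]
-0.005 [19 23 24 25  0  0  0  0  0  0 26 48]
0.005 [24 22 24 27  0  0  0  0  0  0 31 44]
0.015 [22 21 24 25  0  0  0  0  0  0 28 49]
0.025 [19 25 25 26 26 26 28 28 29 41 34 50]
0.035 [22 24 23 25 27 29 31 33 35 37 39 45]
```

View pics/w3.png

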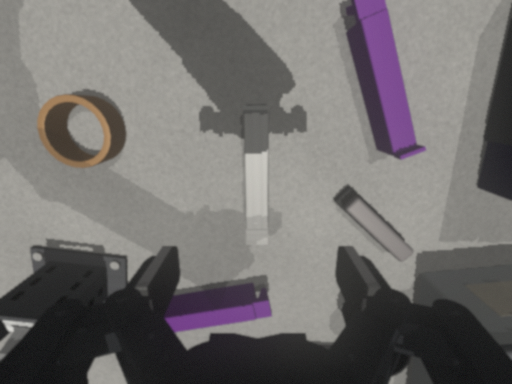

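```bash
python3 -m crank '[[[0,0,0.05],[0,0,0],0.0854],[[0,0,0.05],[0,0,0],0.0854],[[0,0,0.05],[0,0,0],0.0854],[[0,0,0.03],[0,0,0],0.0854],[[0,0,0.02],[0,0,0],0.0854],[[0,0,0],[0,0,0],0.0854]]'
python3 -m crank '[[[0,0,0],[0,0,0],0.01],[[0,0,0],[0,0,0],0.01],[[0,0,0],[0,0,0],0.01],[[0,0,0],[0,0,0],0.01],[[0,0,0],[0,0,0],0.01],[[0,0,0],[0,0,0],0.01],[[0,0,0],[0,0,0],0.01]]' 60
```

```text
t: 5.88
eef_pos: [0.4577, 0.2316, 0.0358]
tool_rot: [-0.0, 0.013, 1.0, -0.0]
contact_force: [-0.0, 0.1, 0.4]
gripper_width: 1.0
t: 6.75
eef_pos: [0.4581, 0.2322, 0.0371]
tool_rot: [0.001, 0.012, 1.0, -0.0]
contact_force: [-1.6, -2.7, 8.6]
gripper_width: 0.326
```

```bash
python3 -m crank '[[[0,0,-0.02],[0,0,0],0.01],[[0,0,-0.04],[0,0,0],0.01],[[0,0,-0.06],[0,0,0],0.01],[[0,0,-0.06],[0,0,0],0.01],[[-0.0078,-0.0546,0],[0,0,0],0.01],[[-0.0078,-0.0546,0],[0,0,0],0.01],[[-0.0078,-0.0546,0],[0,0,0],0.01],[[-0.0078,-0.0546,0],[0,0,0],0.01],[[-0.0078,-0.0546,0],[0,0,0],0.01],[[0,0,0],[0,0,7.9],0.01]]'
python3 -m crank '[[[0,0,0],[0,0,0],0.01],[[0,0,0.02],[0,0,0],0.01],[[0,0,0.02],[0,0,0],0.01],[[0,0,0.02],[0,0,0],0.01],[[0,0,0],[0,0,0],0.01],[[0,0,0],[0,0,0],0.01]]'
python3 - <<'E'
from h import *
p,d,P,c=wshot('w4')
s,sd=bot.read_camera('scene');cv2.imwrite('pics/s4.png',cv2.resize(s[130:290,150:330,::-1],None,fx=3,fy=3,interpolation=2))
t,td=bot.read_camera('top');cv2.imwrite('pics/t4.png',t[:,:,::-1]);np.save('pics/t4.npy',cloud('top',td));np.save('pics/s4c.npy',cloud('scene',sd));np.save('pics/P4.npy',P)
print(bot.get_obs()['contact_force'],bot.get_obs()['gripper_width'])
E
```

```text
t: 8.0
eef_pos: [0.4895, -0.0474, 0.2157]
tool_rot: [-0.0, 0.087, 0.996, -0.001]
contact_force: [0.2, 0.8, -2.1]
gripper_width: 0.327
t: 8.75
eef_pos: [0.4904, -0.0409, 0.1568]
tool_rot: [0.0, 0.08, 0.997, 0.0]
contact_force: [0.1, 0.3, -1.6]
gripper_width: 0.328
t 8.75 tcp [ 0.4904 -0.0409  0.1568] xaxis [-9.873e-01  1.588e-01 -9.000e-04] z [ 9.e-04  2.e-04 -1.e+00] q7 1.1724773715671821
[-0.8251823   0.22274623 -2.30286325] 0.3260943757371672
```

View pics/w4.png

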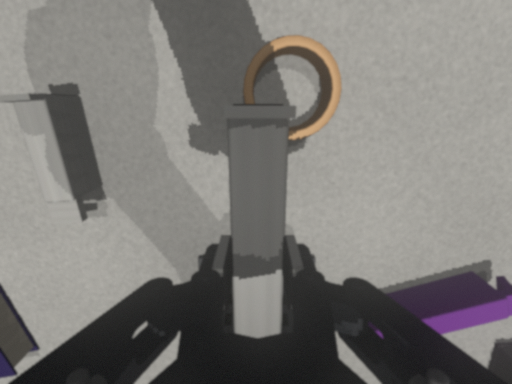

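View pics/s4.png

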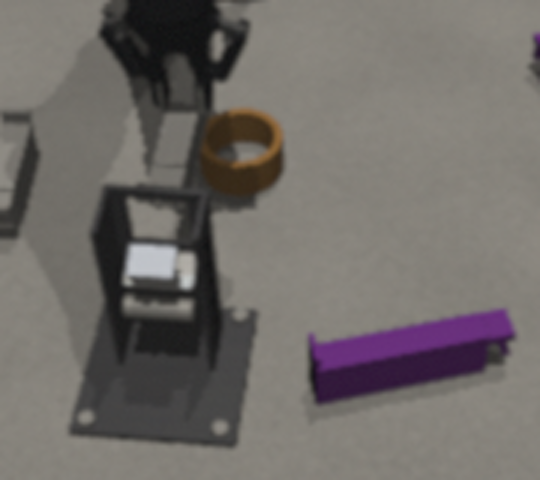

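View pics/t4.png

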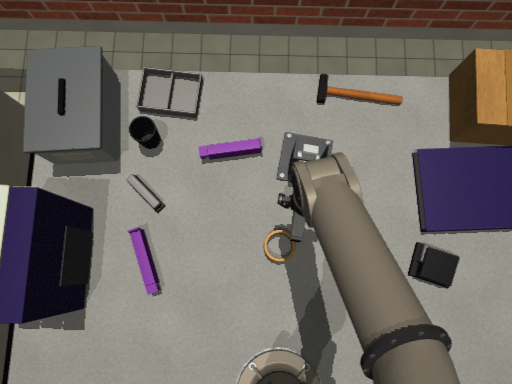

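```bash
cat >> h.py <<'E'
A0=np.radians(-9.39);SX=np.array([np.cos(A0),np.sin(A0)]);SY=np.array([-SX[1],SX[0]]);S0=np.array([.613,-.0622])
def toslot(P):
    P=P.reshape(-1,3);r=P[:,:2]-S0
    return np.c_[r@SX,r@SY,P[:,2]-.125]
E
python3 - <<'E'
from h import *
for n,x0,x1 in(('P4',-.2,-.13),('s4c',-.2,-.02)):
    L=toslot(np.load(f'pics/{n}.npy'));L=L[np.isfinite(L).all(1)]
    q=L[(L[:,0]>x0)&(L[:,0]<x1)&(abs(L[:,1])<.035)&(L[:,2]>.025)&(L[:,2]<.07)]
    print(n,len(q))
    for x in np.arange(-.21,-.01,.01):
        w=L[(L[:,0]>x)&(L[:,0]<x+.01)&(abs(L[:,1])<.03)&(L[:,2]>.02)&(L[:,2]<.08)]
        if len(w)>4: print(x.round(3),len(w),np.median(w[:,2]).round(4),w[:,1].min().round(4),w[:,1].max().round(4),w[:,2].max().round(4), w[:,0].max().round(4))
E
```

```text
P4 8484
-0.21 815 0.0673 -0.0138 0.016 0.0698 -0.2
-0.2 1248 0.0515 -0.0146 0.0161 0.0691 -0.1901
-0.19 1224 0.0514 -0.0145 0.0154 0.0538 -0.18
-0.18 1141 0.0513 -0.0145 0.0156 0.0535 -0.17
-0.17 1070 0.0514 -0.0145 0.0154 0.0538 -0.16
-0.16 998 0.0513 -0.0143 0.0155 0.054 -0.15
-0.15 943 0.0513 -0.0144 0.0157 0.0535 -0.14
-0.14 2384 0.0574 -0.0272 0.0282 0.08 -0.13
-0.13 1013 0.0516 -0.0253 0.0158 0.08 -0.12
-0.12 898 0.0515 -0.0154 0.0148 0.08 -0.11
-0.11 711 0.0514 -0.0137 0.0152 0.053 -0.1
-0.1 698 0.0513 -0.0142 0.0157 0.0534 -0.09
-0.09 651 0.0513 -0.0143 0.0157 0.0531 -0.08
-0.08 618 0.0513 -0.014 0.0156 0.0531 -0.07
-0.07 187 0.0513 -0.014 0.0157 0.0526 -0.0647
s4c 529
-0.21 6 0.0508 0.0177 0.0193 0.0607 -0.2004
-0.2 7 0.0498 0.0161 0.0185 0.0594 -0.1916
-0.19 5 0.0495 -0.0114 -0.0044 0.0518 -0.181
-0.18 7 0.0496 -0.0097 -0.0027 0.0511 -0.1706
-0.17 10 0.05 -0.0104 0.0039 0.0531 -0.1619
-0.16 19 0.0496 -0.0105 0.0093 0.051 -0.1504
-0.15 17 0.0489 -0.0098 0.0075 0.0528 -0.1406
-0.14 24 0.0499 -0.0138 0.0124 0.0761 -0.1302
-0.13 35 0.0498 -0.0121 0.0179 0.0791 -0.1203
-0.12 114 0.0576 -0.0246 0.0299 0.0792 -0.11
-0.11 35 0.0484 -0.0106 0.0228 0.0598 -0.1
-0.1 36 0.0481 -0.011 0.0186 0.0518 -0.0904
-0.09 27 0.0486 -0.0095 0.0181 0.053 -0.0803
-0.08 34 0.0486 -0.01 0.019 0.0523 -0.07
-0.07 36 0.0487 -0.011 0.0185 0.0539 -0.0601
-0.06 37 0.049 -0.0097 0.0189 0.0521 -0.0502
-0.05 48 0.0471 -0.0115 0.019 0.0512 -0.0401
-0.04 33 0.0464 -0.0118 0.0186 0.049 -0.0302
-0.03 43 0.0463 -0.0111 0.019 0.0488 -0.0201
-0.02 9 0.0453 -0.0027 0.0179 0.0489 -0.0175
```

```bash
python3 -m crank '[[[0,-0.001,0.0035],[0,0,0],0.01],[[-0.01,0,0],[0,0,0],0.01],[[-0.01,0,0],[0,0,0],0.01],[[-0.01,0,0],[0,0,0],0.01],[[-0.006,0,0],[0,0,0],0.01],[[0,0,0],[0,0,0],0.01]]'
python3 -m crank '[[[-0.002,0,0],[0,0,0],0.01],[[0,0,0],[0,0,0],0.01]]'
python3 - <<'E'
from h import *
o=bot.get_obs();print(toslot(np.array(o['eef_pos'])),o['contact_force'])
s,sd=bot.read_camera('scene');cv2.imwrite('pics/s5.png',cv2.resize(s[150:270,170:260,::-1],None,fx=5,fy=5,interpolation=2))
L=toslot(cloud('scene',sd));w=L[(abs(L[:,1])<.013)&(L[:,2]>.025)&(L[:,2]<.06)&(L[:,0]<.06)&(L[:,0]>-.05)]
print(w[np.argsort(w[:,0])][-12:].round(4).tolist())
E
```

```text
t: 9.65
eef_pos: [0.5258, -0.0484, 0.1525]
tool_rot: [-0.0, 0.081, 0.997, 0.0]
contact_force: [0.3, 1.0, -2.5]
gripper_width: 0.329
t: 9.9
eef_pos: [0.5273, -0.0488, 0.1526]
tool_rot: [-0.0, 0.081, 0.997, -0.0]
contact_force: [0.3, 0.3, -2.1]
gripper_width: 0.329
[[-0.08677308 -0.00073647  0.027608  ]] [ 0.29777045  0.34626643 -2.07233477]
[[0.0377, -0.0043, 0.0301], [0.038, 0.0032, 0.0272], [0.0384, -0.0123, 0.0262], [0.0394, -0.0094, 0.0276], [0.0397, 0.0007, 0.025], [0.0399, 0.0112, 0.0264], [0.0403, -0.0043, 0.0253], [0.0406, -0.0064, 0.0293], [0.0418, -0.0091, 0.0265], [0.0419, -0.0116, 0.0264], [0.0424, 0.0089, 0.0251], [0.0444, -0.0112, 0.0255]]
```

View pics/s5.png

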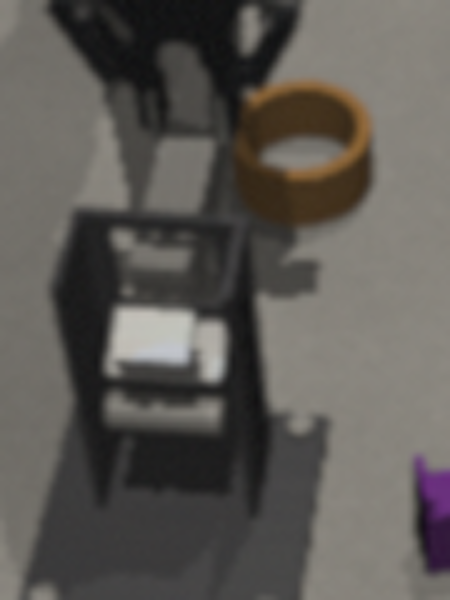

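```bash
python3 -m crank '[[[-0.002,0,0],[0,0,0],0.01],[[0,0,0],[0,0,0],0.01]]'
python3 -m crank '[[[-0.001,0,0],[0,0,0],0.01],[[0,0,0],[0,0,0],0.01]]'
python3 -m crank '[[[-0.001,0,0],[0,0,0],0.01],[[0,0,0],[0,0,0],0.01]]'
```

```text
t: 10.2
eef_pos: [0.5295, -0.0491, 0.1527]
tool_rot: [0.0, 0.081, 0.997, -0.0]
contact_force: [0.0, 0.2, -2.0]
gripper_width: 0.329
t: 10.45
eef_pos: [0.5304, -0.0493, 0.1526]
tool_rot: [0.0, 0.081, 0.997, 0.0]
contact_force: [0.6, -0.3, -1.8]
gripper_width: 0.33
t: 10.7
eef_pos: [0.5314, -0.0495, 0.1526]
tool_rot: [0.0, 0.081, 0.997, -0.0]
contact_force: [-0.1, 0.1, -1.5]
gripper_width: 0.326
```

```bash
python3 -m crank '[[[-0.001,0,0],[0,0,0],0.01],[[0,0,0],[0,0,0],0.01]]'
python3 -m crank '[[[-0.001,0,0],[0,0,0],0.01],[[0,0,0],[0,0,0],0.01]]'
```

```text
t: 10.95
eef_pos: [0.5324, -0.0496, 0.1526]
tool_rot: [0.0, 0.081, 0.997, 0.0]
contact_force: [0.6, -0.8, -3.3]
gripper_width: 0.323
t: 11.2
eef_pos: [0.5333, -0.0497, 0.1526]
tool_rot: [-0.0, 0.081, 0.997, -0.0]
contact_force: [0.3, 0.3, -1.8]
gripper_width: 0.326
```

```bash
python3 -m crank '[[[-0.001,0,0],[0,0,0],0.01],[[0,0,0],[0,0,0],0.01]]'
python3 - <<'E'
from h import *
p,d,P,c=wshot('w5')
o=bot.get_obs();print(toslot(np.array(o['eef_pos'])),o['contact_force'])
L=toslot(P);w=L[np.isfinite(L).all(1)&(abs(L[:,1])<.012)&(L[:,2]>.02)&(L[:,2]<.09)&(L[:,0]<-.05)]
print('stop back', np.sort(w[:,0])[:8], )
s,sd=bot.read_camera('scene');cv2.imwrite('pics/s6.png',cv2.resize(s[150:270,170:260,::-1],None,fx=5,fy=5,interpolation=2))
E
```

```text
t: 11.45
eef_pos: [0.5335, -0.0498, 0.1523]
tool_rot: [-0.001, 0.081, 0.997, -0.0]
contact_force: [-2.8, 1.0, -1.8]
gripper_width: 0.331
t 11.45 tcp [ 0.5335 -0.0498  0.1523] xaxis [-0.9869  0.1611  0.0016] z [-0.0016 -0.     -1.    ] q7 1.1665670842123856
[[-0.08044336 -0.00075708  0.02732948]] [-3.55075041  0.99957247 -0.62095955]
stop back [-0.16052837 -0.16052434 -0.16052375 -0.1605223  -0.16052195 -0.16052161
 -0.16052096 -0.16052064]
```

View pics/w5.png

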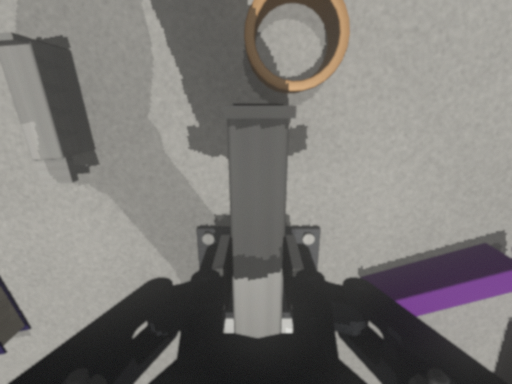

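View pics/s6.png

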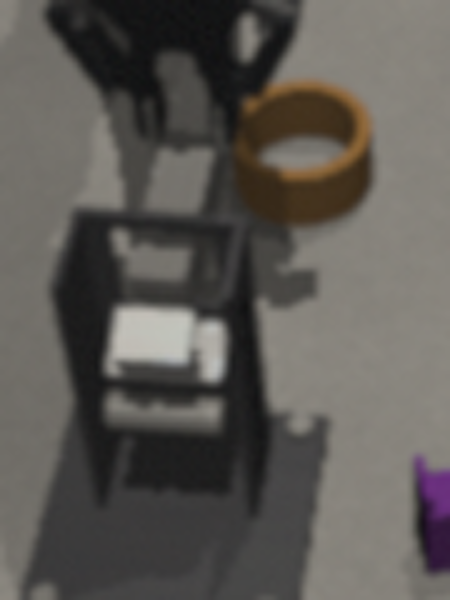

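```bash
python3 -m crank '[[[0.0015,0,0],[0,0,0],0.01],[[0,0,0.005],[0,0,0],0.01],[[0,0,0.005],[0,0,0],0.01],[[0,0,0],[0,0,0],0.01]]'
python3 -m crank '[[[0,0,0.005],[0,0,0],0.01],[[0,0,0.003],[0,0,0],0.01],[[0,0,0],[0,0,0],0.01]]'
```

```text
t: 12.05
eef_pos: [0.5328, -0.0497, 0.1421]
tool_rot: [-0.0, 0.081, 0.997, 0.0]
contact_force: [-0.2, -0.1, -2.3]
gripper_width: 0.325
t: 12.42
eef_pos: [0.5327, -0.0497, 0.1343]
tool_rot: [-0.0, 0.081, 0.997, 0.0]
contact_force: [0.3, -0.4, -1.7]
gripper_width: 0.325
```

```bash
python3 -m crank '[[[0,0,0.002],[0,0,0],0.01],[[0,0,0],[0,0,0],0.01]]'
python3 -m crank '[[[0,0,0.0015],[0,0,0],0.01],[[0,0,0],[0,0,0],0.01]]'
python3 -m crank '[[[0,0,0.001],[0,0,0],0.01],[[0,0,0],[0,0,0],0.01]]'
```

```text
t: 12.68
eef_pos: [0.5328, -0.0497, 0.1325]
tool_rot: [-0.0, 0.081, 0.997, -0.0]
contact_force: [0.0, -0.4, -2.3]
gripper_width: 0.327
t: 12.92
eef_pos: [0.5329, -0.0497, 0.1312]
tool_rot: [0.0, 0.081, 0.997, -0.0]
contact_force: [-0.3, -0.2, -0.5]
gripper_width: 0.324
t: 13.18
eef_pos: [0.5324, -0.0496, 0.1302]
tool_rot: [-0.0, 0.081, 0.997, -0.0]
contact_force: [-2.9, 1.4, 2.7]
gripper_width: 0.329
```

```bash
python3 -m crank '[[[0,0,0],[0,0,0],0.06],[[0,0,0],[0,0,0],0.06],[[0,0,0],[0,0,0],0.06],[[0,0,0],[0,0,0],0.06]]'
python3 -m crank '[[[0,0,-0.04],[0,0,0],0.06],[[0,0,-0.06],[0,0,0],0.06],[[0,0,-0.02],[0,0,0],0.06],[[0,0,0],[0,0,0],0.0],[[0,0,0],[0,0,0],0.0]]'
python3 - <<'E'
from h import *
p,d,P,c=wshot('w7')
L=toslot(P);L=L[np.isfinite(L).all(1)]
for x in np.arange(-.18,.04,.02):
    w=L[(L[:,0]>x)&(L[:,0]<x+.01)&(abs(L[:,1])<.02)&(L[:,2]>-.05)&(L[:,2]<.06)]
    if len(w): print(x.round(3),len(w),np.median(w[:,2]).round(4),w[:,1].min().round(4),w[:,1].max().round(4))
s,sd=bot.read_camera('scene');cv2.imwrite('pics/s7.png',cv2.resize(s[150:270,170:260,::-1],None,fx=5,fy=5,interpolation=2))
E
```

```text
t: 13.68
eef_pos: [0.5329, -0.0497, 0.1301]
tool_rot: [0.0, 0.081, 0.997, 0.0]
contact_force: [0.9, 0.1, 1.2]
gripper_width: 0.704
t: 14.3
eef_pos: [0.532, -0.0498, 0.2489]
tool_rot: [-0.001, 0.081, 0.997, -0.0]
contact_force: [0.5, -0.6, -0.6]
gripper_width: 0.287
t 14.3 tcp [ 0.532  -0.0498  0.2489] xaxis [-0.9869  0.1613  0.0019] z [-0.0019 -0.     -1.    ] q7 1.2381755916739396
-0.18 32 0.0083 -0.0178 0.0111
-0.16 329 -0.005 -0.0181 0.011
-0.14 318 -0.001 -0.0182 0.0112
-0.12 289 0.0031 -0.0172 0.0113
-0.1 290 0.007 -0.0173 0.0115
-0.08 287 0.0111 -0.0174 0.0117
-0.06 277 0.015 -0.0175 0.0118
-0.04 272 0.0191 -0.0176 0.0119
-0.02 229 0.0229 -0.0177 0.011
-0.0 351 0.0239 -0.0199 0.02
0.02 30 -0.0113 0.014 0.0191
```

View pics/w7.png

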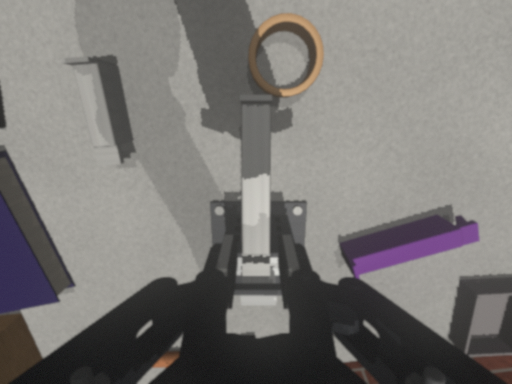

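View pics/s7.png

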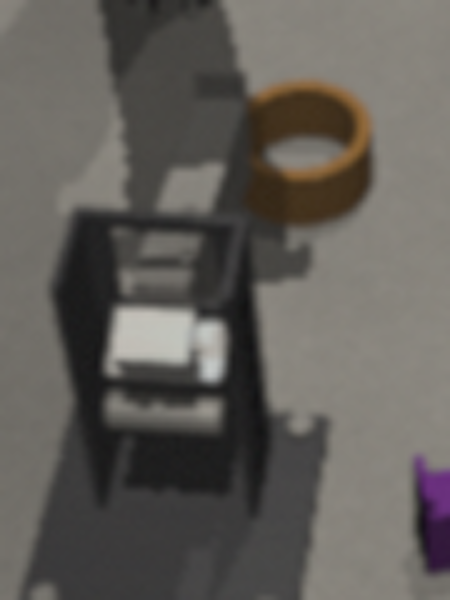

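```bash
python3 -m crank '[[[-0.02,-0.001,0],[0,0,0],0.0],[[-0.02,-0.001,0],[0,0,0],0.0],[[-0.02,0,0],[0,0,0],0.0],[[-0.002,0,0.03],[0,0,0],0.0],[[0,0,0.03],[0,0,0],0.0],[[0,0,0.01],[0,0,0],0.0],[[0,0,0],[0,0,0],0.0],[[0,0,0],[0,0,0],0.0]]' 60
python3 - <<'E'
from h import *
o=bot.get_obs();print(toslot(np.array(o['eef_pos'])),o['contact_force'])
s,sd=bot.read_camera('scene');cv2.imwrite('pics/s8.png',cv2.resize(s[130:270,155:275,::-1],None,fx=4,fy=4,interpolation=2))
E
```

```text
t: 15.4
eef_pos: [0.5944, -0.0615, 0.1812]
tool_rot: [0.001, 0.081, 0.997, 0.0]
contact_force: [0.2, -0.2, -0.4]
gripper_width: 0.0
[[-0.01846497 -0.00236364  0.05618863]] [ 0.18289735 -0.23272448 -0.37911247]
```

View pics/s8.png

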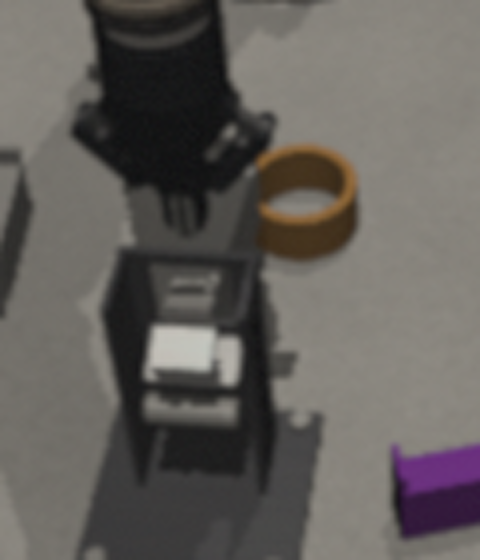

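```bash
python3 -m crank '[[[0,0,0.008],[0,0,0],0.0],[[0,0,0.008],[0,0,0],0.0],[[0,0,0],[0,0,0],0.0]]'
python3 -m crank '[[[0,0,0.003],[0,0,0],0.0],[[0,0,0.002],[0,0,0],0.0],[[0,0,0],[0,0,0],0.0]]'
python3 -m crank '[[[0,0,0.002],[0,0,0],0.0],[[0,0,0],[0,0,0],0.0]]'
```

```text
t: 15.82
eef_pos: [0.593, -0.0617, 0.1632]
tool_rot: [-0.001, 0.081, 0.997, -0.0]
contact_force: [-0.7, -0.4, -0.4]
gripper_width: 0.004
t: 16.2
eef_pos: [0.5936, -0.0616, 0.159]
tool_rot: [-0.0, 0.081, 0.997, -0.0]
contact_force: [0.3, 0.0, 0.2]
gripper_width: -0.002
t: 16.45
eef_pos: [0.5936, -0.0617, 0.157]
tool_rot: [-0.0, 0.081, 0.997, -0.0]
contact_force: [1.0, 0.8, -1.1]
gripper_width: -0.004
```

```bash
python3 -m crank '[[[0,0,0.002],[0,0,0],0.0],[[0,0,0],[0,0,0],0.0]]'
python3 -m crank '[[[0,0,0.002],[0,0,0],0.0],[[0,0,0],[0,0,0],0.0]]'
python3 - <<'E'
from h import *
p,d,P,c=wshot('w9')
L=toslot(P);L=L[np.isfinite(L).all(1)]
for x in np.arange(-.18,.04,.02):
    w=L[(L[:,0]>x)&(L[:,0]<x+.01)&(abs(L[:,1])<.02)&(L[:,2]>-.05)&(L[:,2]<.06)]
    if len(w): print(x.round(3),len(w),np.median(w[:,2]).round(4),w[:,1].min().round(4),w[:,1].max().round(4))
s,sd=bot.read_camera('scene');cv2.imwrite('pics/s9.png',cv2.resize(s[130:270,155:275,::-1],None,fx=4,fy=4,interpolation=2))
E
```

```text
t: 16.7
eef_pos: [0.5935, -0.0617, 0.1549]
tool_rot: [-0.0, 0.081, 0.997, -0.0]
contact_force: [0.6, 0.5, 0.1]
gripper_width: -0.0
t: 16.95
eef_pos: [0.5935, -0.0616, 0.1529]
tool_rot: [-0.0, 0.081, 0.997, -0.0]
contact_force: [0.5, -0.4, -0.3]
gripper_width: 0.001
t 16.95 tcp [ 0.5935 -0.0616  0.1529] xaxis [-9.869e-01  1.612e-01  4.000e-04] z [-4.e-04  0.e+00 -1.e+00] q7 1.1727468694697318
-0.16 717 -0.0048 -0.0179 0.0113
-0.14 903 -0.001 -0.0181 0.0116
-0.12 833 0.003 -0.0183 0.0118
-0.1 813 0.0071 -0.0178 0.0115
-0.08 790 0.011 -0.018 0.0118
-0.06 759 0.015 -0.0182 0.0113
-0.04 795 0.0192 -0.0176 0.0116
-0.02 246 0.0225 -0.0179 0.0119
-0.0 63 0.0006 0.0146 0.0199
0.02 1 -0.0105 0.0193 0.0193
```

View pics/w9.png

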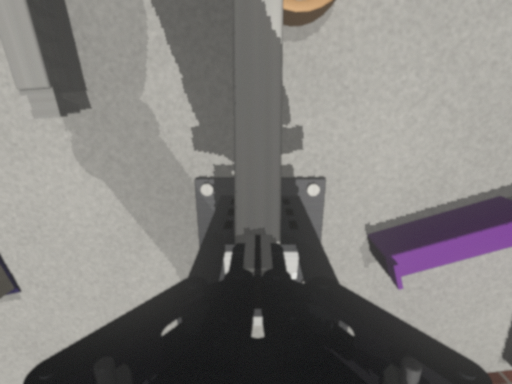

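View pics/s9.png

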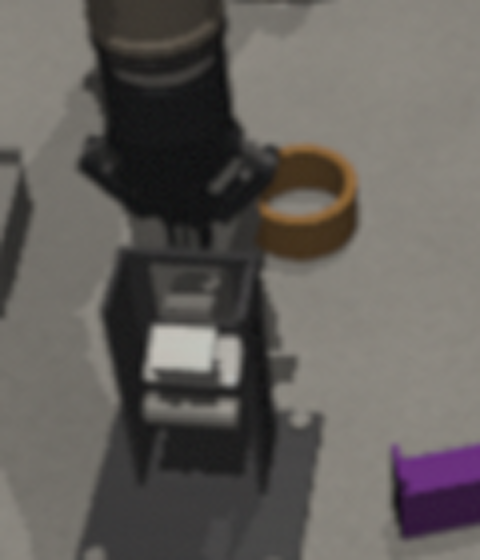

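```bash
python3 - <<'E'
from h import *
p,d,P,c=wshot('w10')
L=toslot(P).reshape(384,512,3)
for v in range(216,300,6): print(v,[L[v,u].round(3).tolist() for u in (246,258,270)])
s,sd=bot.read_camera('scene');C=toslot(cloud('scene',sd)).reshape(384,512,3)
print('scene')
for v in range(178,200,2): print(v,[C[v,u].round(3).tolist() for u in (198,202,206)])
w=C.reshape(-1,3);w=w[(abs(w[:,0])<.08)&(abs(w[:,1])<.06)&(w[:,2]>.068)&(w[:,2]<.2)]
print(np.c_[np.histogram(w[:,2],bins=np.arange(.068,.2,.01))[0]].T)
for z in np.arange(.068,.15,.01):
    k=w[(w[:,2]>z)&(w[:,2]<z+.01)]
    if len(k):print(z.round(3),k.min(0).round(3),k.max(0).round(3))
E
```

```text
t 17.05 tcp [ 0.5936 -0.0616  0.1531] xaxis [-9.869e-01  1.612e-01  1.000e-04] z [-1.e-04 -0.e+00 -1.e+00] q7 1.1727769980355676
216 [[-0.031, -0.01, 0.019], [-0.031, -0.003, 0.02], [-0.031, 0.005, 0.02]]
222 [[-0.027, -0.01, 0.021], [-0.027, -0.003, 0.022], [-0.027, 0.005, 0.02]]
228 [[-0.022, -0.011, 0.02], [-0.023, -0.003, 0.021], [-0.024, 0.005, 0.022]]
234 [[-0.02, -0.01, 0.023], [-0.019, -0.003, 0.022], [-0.019, 0.005, 0.022]]
240 [[-0.03, -0.009, 0.051], [-0.03, -0.003, 0.051], [-0.016, 0.005, 0.023]]
246 [[-0.029, -0.009, 0.056], [-0.03, -0.003, 0.057], [-0.03, 0.003, 0.057]]
252 [[-0.03, -0.009, 0.063], [-0.029, -0.003, 0.062], [-0.029, 0.003, 0.063]]
258 [[-0.03, -0.009, 0.068], [-0.029, -0.003, 0.068], [-0.029, 0.003, 0.068]]
264 [[-0.03, -0.008, 0.074], [-0.029, -0.003, 0.073], [-0.029, 0.003, 0.073]]
270 [[-0.031, -0.008, 0.081], [-0.029, -0.003, 0.077], [-0.031, 0.002, 0.081]]
276 [[-0.031, -0.008, 0.085], [-0.025, -0.003, 0.077], [-0.031, 0.002, 0.084]]
282 [[-0.031, -0.008, 0.089], [-0.023, -0.003, 0.077], [-0.031, 0.002, 0.088]]
288 [[-0.03, -0.008, 0.092], [-0.018, 
[... 772 characters left out ...]
, 0.004, 0.064], [0.004, 0.014, 0.063]]
196 [[0.007, -0.007, 0.056], [0.005, 0.003, 0.056], [0.007, 0.013, 0.058]]
198 [[-0.154, -0.061, -0.129], [-0.022, -0.007, 0.018], [-0.024, 0.004, 0.017]]
[[ 28  59 120  84 106 125 164 122  47  18  96 103 105]]
0.068 [-0.016 -0.014  0.068] [0.051 0.047 0.078]
0.078 [-0.027 -0.03   0.078] [-0.004  0.032  0.088]
0.088 [-0.031 -0.041  0.088] [-0.002  0.04   0.098]
0.098 [-0.03  -0.05   0.098] [0.002 0.049 0.108]
0.108 [-0.025 -0.056  0.108] [0.001 0.054 0.118]
0.118 [-0.018 -0.059  0.118] [0.001 0.06  0.128]
0.128 [-0.031 -0.06   0.128] [0.002 0.06  0.138]
0.138 [-0.026 -0.047  0.138] [0.004 0.048 0.148]
0.148 [-0.025 -0.039  0.148] [-0.004  0.041  0.158]
```

```bash
python3 - <<'E'
from h import *
d=np.load('pics/w10.npy');c=bot.calibration('wrist');P=cloud('wrist',d,c)
L=toslot(P).reshape(384,512,3)
print('cam',toslot(np.array(c['extrinsics'])[:3,3]))
for v in range(231,245): print(v,[L[v,u].round(3).tolist() for u in (244,250,254,258,262)])
im=cv2.imread('pics/w10.png');cv2.imwrite('pics/w10z.png',cv2.resize(im[190:340,180:340],None,fx=4,fy=4,interpolation=2))
P4=toslot(np.load('pics/P4.npy'));P4=P4[np.isfinite(P4).all(1)]
w=P4[(abs(P4[:,1])>.018)&(abs(P4[:,1])<.04)&(P4[:,0]>-.16)&(P4[:,0]<-.09)&(P4[:,2]>-.06)&(P4[:,2]<.1)]
for z in np.arange(-.06,.1,.01):
    k=w[(w[:,2]>z)&(w[:,2]<z+.01)]
    if len(k):print(z.round(3),len(k),k.min(0).round(3),k.max(0).round(3))
E
```

```text
cam [[-0.09898846 -0.00330303  0.18206369]]
231 [[-0.021, -0.012, 0.022], [-0.021, -0.008, 0.022], [-0.021, -0.005, 0.022], [-0.021, -0.003, 0.022], [-0.021, -0.0, 0.022]]
232 [[-0.021, -0.012, 0.022], [-0.02, -0.008, 0.022], [-0.02, -0.005, 0.022], [-0.02, -0.003, 0.022], [-0.02, -0.0, 0.021]]
233 [[-0.02, -0.012, 0.022], [-0.02, -0.008, 0.022], [-0.02, -0.005, 0.022], [-0.02, -0.003, 0.022], [-0.02, -0.0, 0.022]]
234 [[-0.02, -0.012, 0.023], [-0.019, -0.008, 0.023], [-0.019, -0.005, 0.022], [-0.019, -0.003, 0.022], [-0.019, -0.0, 0.022]]
235 [[-0.018, -0.012, 0.022], [-0.029, -0.007, 0.043], [-0.03, -0.005, 0.045], [-0.029, -0.003, 0.043], [-0.03, -0.001, 0.045]]
236 [[-0.018, -0.012, 0.022], [-0.029, -0.007, 0.045], [-0.03, -0.005, 0.046], [-0.03, -0.003, 0.046], [-0.03, -0.001, 0.047]]
237 [[-0.017, -0.012, 0.022], [-0.029, -0.007, 0.046], [-0.03, -0.005, 0.047], [-0.03, -0.003, 0.047], [-0.03, -0.001, 0.047]]
238 [[-0.017, -0.012, 0.023], [-0.03, -0.007, 0.048], [-0.029, -0.005, 0.048], [-0.029, -0.003, 0.047], [-0.03, -0.001, 0.048]]
239 [[-0.016, -0.012, 0.023], [-0.03, -0.007
[... 339 characters left out ...]
.014, -0.012, 0.024], [-0.029, -0.007, 0.052], [-0.03, -0.005, 0.052], [-0.03, -0.003, 0.053], [-0.029, -0.001, 0.052]]
243 [[-0.025, -0.011, 0.046], [-0.029, -0.007, 0.053], [-0.03, -0.005, 0.054], [-0.029, -0.003, 0.053], [-0.03, -0.001, 0.054]]
244 [[-0.026, -0.01, 0.048], [-0.029, -0.007, 0.054], [-0.03, -0.005, 0.055], [-0.03, -0.003, 0.055], [-0.03, -0.001, 0.055]]
0.04 23 [-0.135 -0.025  0.047] [-0.13   0.021  0.05 ]
0.05 266 [-0.136 -0.027  0.05 ] [-0.13   0.028  0.06 ]
0.06 340 [-0.136 -0.027  0.06 ] [-0.13   0.028  0.07 ]
0.07 277 [-0.136 -0.027  0.07 ] [-0.13   0.028  0.08 ]
0.08 659 [-0.138 -0.04   0.08 ] [-0.13  0.04  0.09]
0.09 3203 [-0.139 -0.04   0.09 ] [-0.111  0.04   0.1  ]
```

View pics/w10z.png

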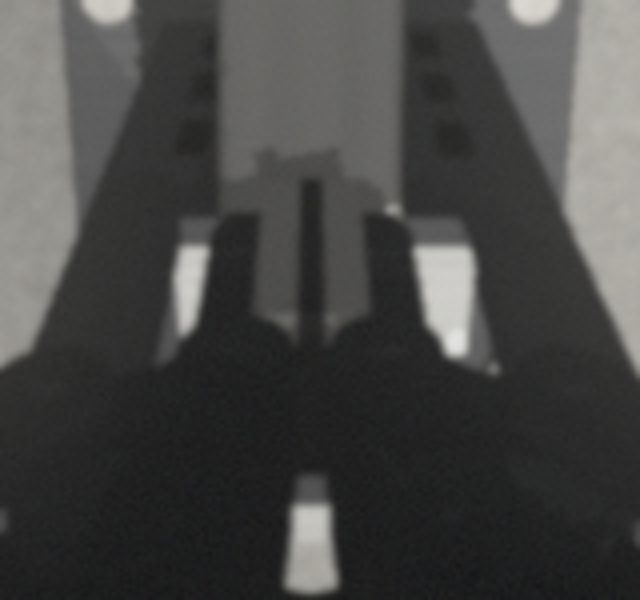

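```bash
python3 -m crank '[[[0.003,0,0],[0,0,0],0.0],[[0,0,0.005],[0,0,0],0.0],[[0,0,0.005],[0,0,0],0.0],[[0,0,0],[0,0,0],0.0]]'
python3 -m crank '[[[0,0,0.005],[0,0,0],0.0],[[0,0,0.003],[0,0,0],0.0],[[0,0,0],[0,0,0],0.0]]'
```

```text
t: 17.65
eef_pos: [0.5902, -0.0612, 0.1424]
tool_rot: [-0.001, 0.081, 0.997, -0.0]
contact_force: [0.1, 0.5, -0.2]
gripper_width: -0.002
t: 18.02
eef_pos: [0.5917, -0.061, 0.1361]
tool_rot: [0.001, 0.081, 0.997, 0.0]
contact_force: [-1.0, -0.2, 5.3]
gripper_width: 0.003
```

```bash
python3 -m crank '[[[0,0,0.002],[0,0,0],0.0],[[0,0,0],[0,0,0],0.0]]'
python3 -m crank '[[[0,0,0.002],[0,0,0],0.0],[[0,0,0],[0,0,0],0.0]]'
python3 - <<'E'
from h import *
o=bot.get_obs();print(toslot(np.array(o['eef_pos'])),o['contact_force'])
s,sd=bot.read_camera('scene');cv2.imwrite('pics/s11.png',cv2.resize(s[130:270,155:275,::-1],None,fx=4,fy=4,interpolation=2))
p,d,P,c=wshot('w11')
L=toslot(P);L=L[np.isfinite(L).all(1)]
for x in np.arange(-.16,.0,.02):
    w=L[(L[:,0]>x)&(L[:,0]<x+.01)&(abs(L[:,1])<.02)&(L[:,2]>-.05)&(L[:,2]<.06)]
    if len(w): print(x.round(3),len(w),np.median(w[:,2]).round(4),w[:,1].min().round(4),w[:,1].max().round(4))
E
```

```text
t: 18.27
eef_pos: [0.5925, -0.061, 0.1351]
tool_rot: [0.002, 0.081, 0.997, 0.0]
contact_force: [-1.6, 0.5, 11.2]
gripper_width: 0.001
t: 18.52
eef_pos: [0.5936, -0.061, 0.1339]
tool_rot: [0.003, 0.081, 0.997, 0.0]
contact_force: [0.8, 0.2, 13.2]
gripper_width: -0.005
[[-0.01936531 -0.00200548  0.00885656]] [ 0.84146888  0.17268551 13.23408534]
t 18.575 tcp [ 0.5936 -0.061   0.1339] xaxis [-0.9869  0.1613 -0.0063] z [ 6.3e-03 -4.0e-04 -1.0e+00] q7 1.1572595901329883
-0.16 4 -0.0023 -0.0173 0.012
-0.14 1217 0.0016 -0.0176 0.0124
-0.12 1147 0.0046 -0.0174 0.0124
-0.1 1075 0.0077 -0.0176 0.0122
-0.08 968 0.0107 -0.0175 0.0124
-0.06 908 0.0138 -0.0172 0.0123
-0.04 1368 0.0176 -0.0175 0.012
-0.02 137 0.058 -0.017 0.0123
```

View pics/s11.png

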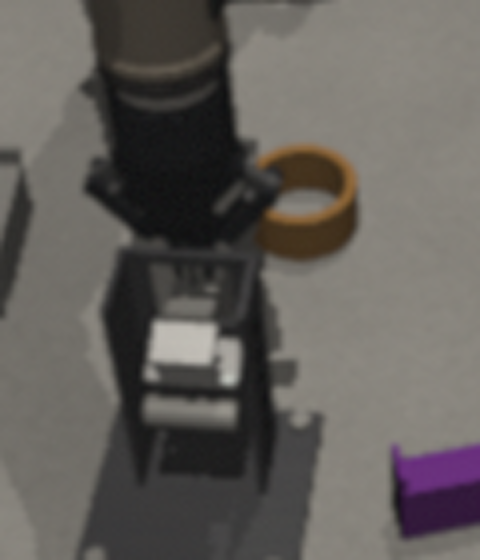

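View pics/w11.png

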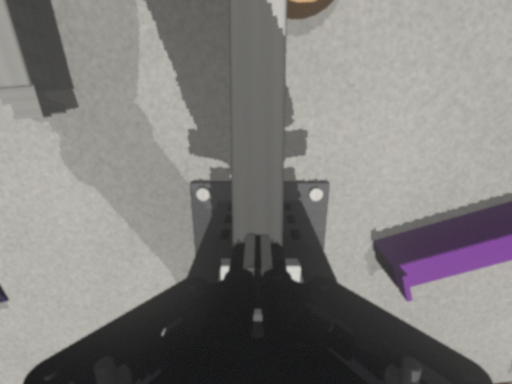

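```bash
python3 -m crank '[[[0.002,0,0.002],[0,0,0],0.0],[[0,0,0],[0,0,0],0.0]]'
python3 -m crank '[[[0.001,0,0.002],[0,0,0],0.0],[[0,0,0],[0,0,0],0.0]]'
python3 -m crank '[[[0.001,0,0.002],[0,0,0],0.0],[[0,0,0],[0,0,0],0.0]]'
```

```text
t: 18.88
eef_pos: [0.5935, -0.0609, 0.1335]
tool_rot: [0.005, 0.081, 0.997, -0.0]
contact_force: [1.2, -1.6, 19.9]
gripper_width: 0.002
t: 19.12
eef_pos: [0.5941, -0.0608, 0.1326]
tool_rot: [0.007, 0.081, 0.997, 0.0]
contact_force: [1.6, -2.2, 23.9]
gripper_width: -0.001
t: 19.38
eef_pos: [0.5948, -0.0607, 0.1316]
tool_rot: [0.009, 0.081, 0.997, 0.0]
contact_force: [3.9, -2.4, 27.3]
gripper_width: -0.001
```

```bash
cat >> h.py <<'E'
def droop(P):
    L=toslot(P);L=L[np.isfinite(L).all(1)];w=L[(L[:,0]>-.14)&(L[:,0]<-.05)&(abs(L[:,1]+.003)<.01)&(L[:,2]>-.06)&(L[:,2]<.06)]
    a,b=np.polyfit(w[:,0],w[:,2],1);r=w[:,2]-(a*w[:,0]+b);w=w[abs(r)<.003];a,b=np.polyfit(w[:,0],w[:,2],1)
    print('droop deg',np.degrees(np.arctan(a)).round(2),'top z at plate',b.round(4))
E
python3 - <<'E'
from h import *
o=bot.get_obs();print(toslot(np.array(o['eef_pos'])),o['contact_force'],o['torque'])
p,d,P,c=wshot('w12');droop(P)
L=toslot(P).reshape(384,512,3)
for v in range(226,300,6): print(v,[L[v,u].round(3).tolist() for u in (246,258,270)])
s,sd=bot.read_camera('scene');cv2.imwrite('pics/s12.png',cv2.resize(s[130:270,155:275,::-1],None,fx=4,fy=4,interpolation=2))
C=toslot(cloud('scene',sd));w=C[(abs(C[:,0])<.08)&(abs(C[:,1])<.07)&(C[:,2]>.04)&(C[:,2]<.2)]
for z in np.arange(.04,.15,.008):
    k=w[(w[:,2]>z)&(w[:,2]<z+.008)]
    if len(k):print(z.round(3),len(k),k.min(0).round(3),k.max(0).round(3),np.percentile(k[:,0],90).round(3))
E
```

```text
[[-0.01821339 -0.00154177  0.00663669]] [ 3.85471513 -2.35330971 27.27535844] [-0.41394499 -1.20314829  0.02390004]
t 19.375 tcp [ 0.5948 -0.0607  0.1316] xaxis [-0.9867  0.1618 -0.0174] z [ 0.0174 -0.0012 -0.9998] q7 1.1520926992084248
droop deg 7.54 top z at plate 0.0199
226 [[-0.031, -0.009, 0.016], [-0.031, -0.002, 0.016], [-0.031, 0.005, 0.016]]
232 [[-0.028, -0.009, 0.017], [-0.028, -0.002, 0.017], [-0.027, 0.005, 0.016]]
238 [[-0.029, -0.008, 0.026], [-0.029, -0.002, 0.027], [-0.024, 0.005, 0.017]]
244 [[-0.028, -0.008, 0.032], [-0.029, -0.002, 0.033], [-0.029, 0.004, 0.034]]
250 [[-0.029, -0.008, 0.039], [-0.029, -0.002, 0.039], [-0.029, 0.004, 0.039]]
256 [[-0.029, -0.008, 0.045], [-0.03, -0.002, 0.045], [-0.03, 0.004, 0.045]]
262 [[-0.03, -0.007, 0.051], [-0.029, -0.002, 0.049], [-0.029, 0.004, 0.05]]
268 [[-0.03, -0.007, 0.056], [-0.029, -0.002, 0.055], [-0.029, 0.004, 0.055]]
274 [[-0.031, -0.007, 0.061], [-0.027, -0.002, 0.055], [-0.031, 0.003, 0.061]]
280 [[-0.031, -0.007, 0.066], [-0.023, -0.002, 0.055], [-0.031, 0.003, 0.066]]
286 [[-0.031, -0.007, 0.069], [-0.02, -0.
[... 326 characters left out ...]
-0.042  0.056] [0.057 0.048 0.064] 0.046
0.064 185 [-0.032 -0.042  0.064] [0.056 0.048 0.072] 0.032
0.072 80 [-0.028 -0.041  0.072] [-0.003  0.043  0.08 ] -0.005
0.08 68 [-0.028 -0.047  0.08 ] [-0.     0.049  0.088] -0.002
0.088 77 [-0.026 -0.051  0.088] [-0.     0.055  0.096] -0.002
0.096 105 [-0.018 -0.061  0.096] [-0.     0.06   0.104] -0.002
0.104 137 [-0.032 -0.06   0.104] [0.001 0.063 0.112] -0.004
0.112 107 [-0.024 -0.05   0.112] [0.002 0.057 0.12 ] -0.0
0.12 81 [-0.028 -0.041  0.12 ] [0.001 0.042 0.128] -0.0
0.128 32 [-0.025 -0.037  0.128] [-0.006  0.042  0.136] -0.007
0.136 13 [-0.026 -0.036  0.136] [0.012 0.038 0.144] -0.009
0.144 50 [-0.017 -0.033  0.145] [0.019 0.038 0.152] 0.017
```

View pics/s12.png

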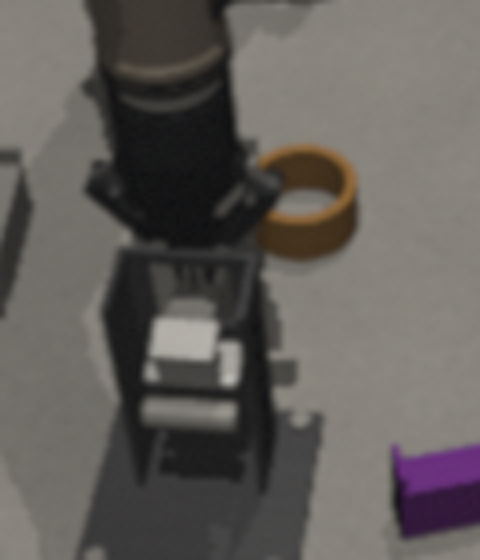

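View pics/w12.png

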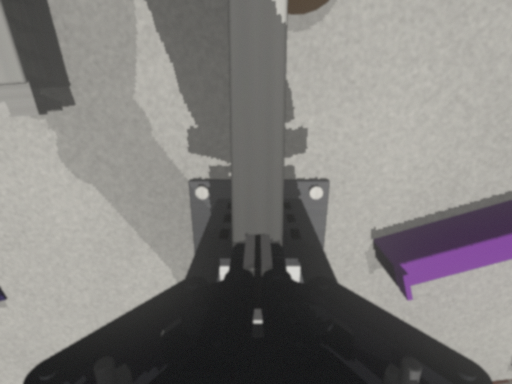

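```bash
python3 -m crank '[[[0,0,0],[0,0,0],0.0],[[0,0,0],[0,0,0],0.0],[[0,0,0],[0,0,0],0.0],[[0,0,0],[0,0,0],0.0]]'; python3 - <<'E'
from h import *
p,d,P,c=wshot('w13');droop(P)
E
```

```text
t: 19.98
eef_pos: [0.5948, -0.0608, 0.1316]
tool_rot: [0.009, 0.081, 0.997, 0.0]
contact_force: [5.4, -1.3, 26.3]
gripper_width: -0.001
t 19.975 tcp [ 0.5948 -0.0608  0.1316] xaxis [-0.9867  0.1618 -0.0173] z [ 0.0174 -0.0011 -0.9998] q7 1.152072229346662
droop deg 7.54 top z at plate 0.0199
```

```bash
python3 -m crank '[[[-0.003,0,0],[0,0,0],0.0],[[0,0,0.001],[0,0,0],0.0],[[0,0,0],[0,0,0],0.0]]'; python3 -m crank '[[[-0.001,0,0.001],[0,0,0],0.0],[[0,0,0],[0,0,0],0.0]]';python3 - <<'E'
from h import *
p,d,P,c=wshot('w14');droop(P);print(bot.get_obs()['torque'],bot.get_obs()['contact_force'],toslot(np.array(bot.get_obs()['eef_pos'])))
E
```

```text
t: 20.4
eef_pos: [0.5966, -0.0611, 0.1294]
tool_rot: [0.007, 0.081, 0.997, 0.0]
contact_force: [4.5, -2.0, 21.2]
gripper_width: -0.001
t: 20.65
eef_pos: [0.5974, -0.0613, 0.1281]
tool_rot: [0.007, 0.081, 0.997, 0.0]
contact_force: [4.5, -1.1, 18.4]
gripper_width: -0.001
t 20.65 tcp [ 0.5974 -0.0613  0.1281] xaxis [-0.9867  0.1616 -0.0143] z [ 1.440e-02 -6.000e-04 -9.999e-01] q7 1.1516412484877876
droop deg 4.57 top z at plate 0.0154
[-0.28410421 -1.25202745 -0.01851004] [ 5.45185636 -1.5254064  18.87695462] [[-0.01554102 -0.00160768  0.00305657]]
```

```bash
python3 -m crank '[[[0,0,0.0015],[0,0,0],0.0],[[0,0,0],[0,0,0],0.0]]'; python3 -m crank '[[[0,0,0.0015],[0,0,0],0.0],[[0,0,0],[0,0,0],0.0]]';python3 - <<'E'
from h import *
p,d,P,c=wshot('w15');droop(P);print(toslot(np.array(bot.get_obs()['eef_pos'])))
E
```

```text
t: 20.95
eef_pos: [0.598, -0.0613, 0.1269]
tool_rot: [0.008, 0.081, 0.997, 0.0]
contact_force: [5.9, -1.4, 19.9]
gripper_width: 0.001
t: 21.2
eef_pos: [0.5981, -0.0613, 0.1268]
tool_rot: [0.008, 0.081, 0.997, -0.0]
contact_force: [2.4, -1.8, 29.9]
gripper_width: -0.002
t 21.2 tcp [ 0.5981 -0.0613  0.1268] xaxis [-0.9867  0.1617 -0.016 ] z [ 0.016  -0.0013 -0.9999] q7 1.149553829183097
droop deg 3.9 top z at plate 0.014
[[-0.01483161 -0.00157814  0.00176612]]
```

```bash
python3 -m crank '[[[0,0,-0.01],[0,0,0],0.0],[[0,0,-0.03],[0,0,0],0.0],[[0.01,0,-0.04],[0,0,0],0.0],[[0.05,0,-0.01],[0,0,0],0.0],[[0.05,0,0],[0,0,0],0.0],[[0,0,0],[0,0,0],0.0],[[0,0,0],[0,0,0],0.0]]';python3 - <<'E'
from h import *
p,d,P,c=wshot('w16');droop(P)
L=toslot(P);L=L[np.isfinite(L).all(1)]
w=L[(abs(L[:,1])<.03)&(L[:,0]>-.02)&(L[:,0]<.06)&(L[:,2]>-.06)&(L[:,2]<.08)]
for x in np.arange(-.02,.06,.004):
    k=w[(w[:,0]>x)&(w[:,0]<x+.004)&(abs(w[:,1]+.003)<.01)]
    if len(k):print(x.round(3),len(k),np.percentile(k[:,2],[5,50,95]).round(4))
im=cv2.imread('pics/w16.png');cv2.imwrite('pics/w16z.png',im)
s,sd=bot.read_camera('scene');cv2.imwrite('pics/s16.png',cv2.resize(s[150:270,160:270,::-1],None,fx=5,fy=5,interpolation=2));np.save('pics/s16.npy',cloud('scene',sd))
C=toslot(cloud('scene',sd));w=C[(abs(C[:,1])<.03)&(C[:,0]>-.02)&(C[:,0]<.06)&(C[:,2]>-.06)&(C[:,2]<.08)]
for x in np.arange(-.02,.06,.004):
    k=w[(w[:,0]>x)&(w[:,0]<x+.004)&(abs(w[:,1]+.003)<.01)]
    if len(k):print('s',x.round(3),len(k),np.percentile(k[:,2],[5,50,95]).round(4))
E
```

```text
t: 22.12
eef_pos: [0.4825, -0.0436, 0.2102]
tool_rot: [0.0, 0.081, 0.997, -0.0]
contact_force: [0.3, -0.5, 0.3]
gripper_width: -0.003
t 22.125 tcp [ 0.4825 -0.0436  0.2102] xaxis [-9.869e-01  1.614e-01 -6.000e-04] z [ 6.e-04 -2.e-04 -1.e+00] q7 1.2297048199540581
droop deg 3.38 top z at plate 0.0143
-0.02 1 [0.015 0.015 0.015]
-0.016 20 [0.0126 0.0133 0.014 ]
-0.012 30 [0.0127 0.0138 0.0146]
-0.008 21 [0.0131 0.0139 0.0146]
-0.004 14 [0.0106 0.0113 0.0124]
0.0 23 [0.0104 0.0115 0.0125]
0.004 31 [0.011  0.0117 0.0127]
0.008 32 [0.011  0.0118 0.013 ]
0.012 48 [0.011  0.0127 0.0192]
0.016 44 [0.0118 0.0126 0.0173]
0.02 3 [0.012  0.0121 0.0122]
s -0.02 8 [0.0089 0.0102 0.0115]
s -0.016 7 [0.0108 0.011  0.0137]
s -0.012 9 [0.0093 0.0104 0.0134]
s -0.008 8 [0.0093 0.0116 0.014 ]
s -0.004 15 [0.0072 0.0116 0.0634]
s 0.0 15 [0.0086 0.0112 0.066 ]
s 0.004 27 [0.0098 0.0582 0.0666]
s 0.008 2 [0.0622 0.0637 0.0652]
s 0.012 1 [0.0193 0.0193 0.0193]
s 0.016 10 [0.0192 0.0221 0.0238]
s 0.02 7 [0.0206 0.0216 0.023 ]
s 0.024 12 [0.019  0.0208 0.0231]
s 0.028 9 [0.0193 0.0212 0.0235]
s 0.032 7 [0.0202 0.0207 0.0221]
s 0.036 14 [-0.0153  0.02    0.0218]
s 0.04 74 [-0.0201  0.0011  0.0206]
s 0.044 10 [-0.0102  0.0067  0.0187]
s 0.048 3 [-0.0303 -0.0295 -0.0293]
s 0.052 9 [-0.0314 -0.0286 -0.0264]
s 0.056 14 [-0.0334 -0.029  -0.0262]
```

View pics/w16.png

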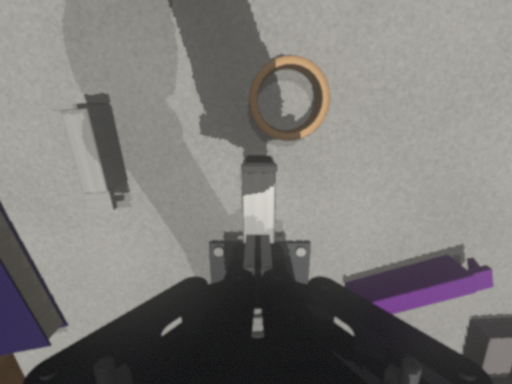

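View pics/s16.png

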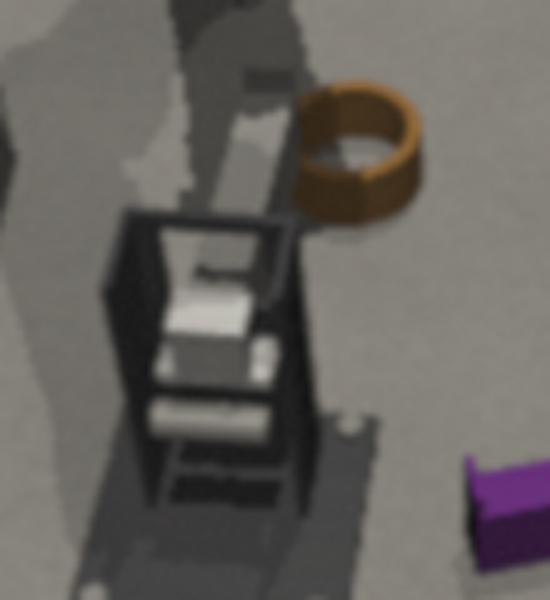

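```bash
python3 -m crank '[[[-0.05,0,0],[0,0,0],0.0],[[-0.05,0,0],[0,0,0],0.0],[[-0.012,0.001,0],[0,0,0],0.0],[[0,0,0.03],[0,0,0],0.0],[[0,0,0.03],[0,0,0],0.0],[[0,0,0.012],[0,0,0],0.0],[[0,0,0],[0,0,0],0.0]]'
python3 -m crank '[[[0,0,0.006],[0,0,0],0.0],[[0,0,0.003],[0,0,0],0.0],[[0,0,0],[0,0,0],0.0]]'
python3 -c "
from h import *
print(toslot(np.array(bot.get_obs()['eef_pos'])))"
```

```text
t: 23.1
eef_pos: [0.5924, -0.0603, 0.1375]
tool_rot: [-0.001, 0.081, 0.997, 0.0]
contact_force: [0.5, -0.4, 1.0]
gripper_width: -0.001
t: 23.48
eef_pos: [0.5929, -0.0606, 0.1293]
tool_rot: [0.0, 0.081, 0.997, -0.0]
contact_force: [0.5, -0.1, 0.2]
gripper_width: 0.001
[[-0.02007959 -0.00165849  0.00434528]]
```

```bash
python3 -m crank '[[[0,0,0.002],[0,0,0],0.0],[[-0.001,0,0.001],[0,0,0],0.0],[[-0.001,0,0],[0,0,0],0.0]]'
python3 -m crank '[[[-0.001,0,0.001],[0,0,0],0.0],[[-0.001,0,0],[0,0,0],0.0]]'
python3 - <<'E'
from h import *
p,d,P,c=wshot('w17');droop(P);print(toslot(np.array(bot.get_obs()['eef_pos'])))
E
```

```text
t: 23.85
eef_pos: [0.5935, -0.0606, 0.127]
tool_rot: [-0.001, 0.081, 0.997, -0.0]
contact_force: [-9.5, 0.5, 12.8]
gripper_width: -0.002
t: 24.1
eef_pos: [0.5938, -0.0605, 0.1268]
tool_rot: [-0.003, 0.081, 0.997, -0.001]
contact_force: [-17.5, 0.7, 25.2]
gripper_width: 0.002
t 24.1 tcp [ 0.5938 -0.0605  0.1268] xaxis [-0.9869  0.161   0.0059] z [-0.0062 -0.0011 -1.    ] q7 1.148075161442569
droop deg 2.92 top z at plate 0.014
[[-0.01914787 -0.00151076  0.00189962]]
```

```bash
python3 -m crank '[[[0.002,0,0],[0,0,0],0.0],[[0,0,-0.005],[0,0,0],0.0],[[0,0,-0.03],[0,0,0],0.0],[[0,0,-0.05],[0,0,0],0.0],[[0.06,0,-0.03],[0,0,0],0.0],[[0.05,0,-0.03],[0,0,0],0.0],[[0.02,0,0],[0,0,0],0.0],[[0,0,0],[0,0,0],0.0],[[0,0,0],[0,0,0],0.0]]'
cat > look.py <<'E'
from h import *
import sys
n=sys.argv[1]
p,d,P,c=wshot('w'+n);droop(P)
L=toslot(P);L=L[np.isfinite(L).all(1)]
for x in np.arange(-.02,.06,.004):
    k=L[(L[:,0]>x)&(L[:,0]<x+.004)&(abs(L[:,1]+.002)<.01)&(L[:,2]>-.06)&(L[:,2]<.06)]
    if len(k):print(x.round(3),len(k),np.percentile(k[:,2],[5,50,95]).round(4))
im=cv2.imread(f'pics/w{n}.png')
cv2.imwrite(f'pics/w{n}z.png',cv2.resize(im[130:300,160:350],None,fx=3.5,fy=3.5,interpolation=2))
s,sd=bot.read_camera('scene');cv2.imwrite(f'pics/s{n}.png',cv2.resize(s[150:270,160:270,::-1],None,fx=5,fy=5,interpolation=2))
C=toslot(cloud('scene',sd));droop(C)
E
python3 look.py 18
```

```text
t: 25.28
eef_pos: [0.4713, -0.0408, 0.268]
tool_rot: [0.0, 0.081, 0.997, 0.0]
contact_force: [0.2, 0.0, -0.2]
gripper_width: -0.0
t 25.275 tcp [ 0.4713 -0.0408  0.268 ] xaxis [-9.869e-01  1.615e-01 -5.000e-04] z [ 5.e-04  1.e-04 -1.e+00] q7 1.2793691572226302
droop deg 3.25 top z at plate 0.0142
-0.004 8 [0.058  0.0585 0.0592]
0.0 5 [0.0577 0.0589 0.0592]
0.012 5 [0.023  0.0232 0.0241]
0.016 27 [0.0225 0.0238 0.0245]
0.02 18 [0.0231 0.0237 0.0245]
0.024 21 [0.0226 0.0235 0.0246]
0.028 16 [0.0231 0.0239 0.0246]Traceback (most recent call last):
  File "look.py", line 12, in <module>
    C=toslot(cloud('scene',sd));droop(C)
                                ~~~~~^^^
  File "h.py", line 22, in droop
    a,b=np.polyfit(w[:,0],w[:,2],1);r=w[:,2]-(a*w[:,0]+b);w=w[abs(r)<.003];a,b=np.polyfit(w[:,0],w[:,2],1)
        ~~~~~~~~~~^^^^^^^^^^^^^^^^^
    raise TypeError("expected non-empty vector for x")
TypeError: expected non-empty vector for x
```

View pics/w18z.png

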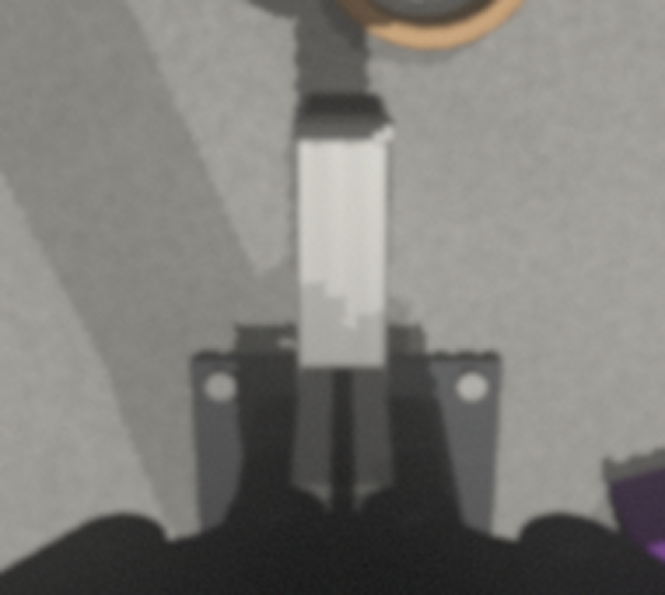

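View pics/s18.png

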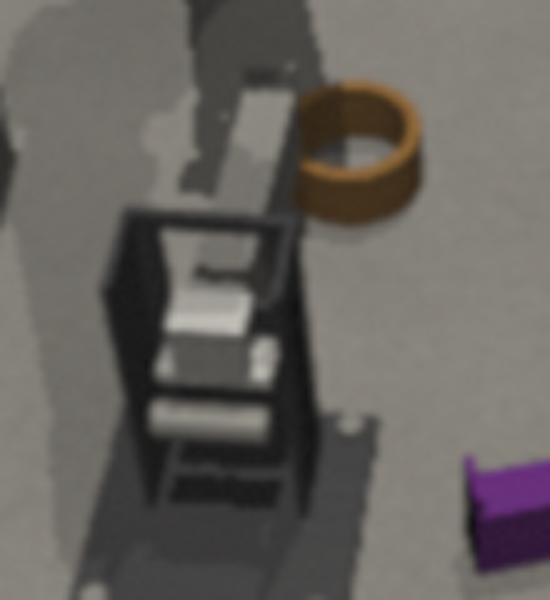

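```bash
python3 - <<'E'
from h import *
t,td=bot.read_camera('top');P=cloud('top',td);q=sel(P,.33,.53,-.3,-.15,.045,.1);r=cv2.minAreaRect(q[:,:2].astype(np.float32));print('short',r)
p,d,W,c=wshot('w19');droop(W)
bot.hand_in()
E
```

```text
short ((0.0, 0.0), (0.0, 0.0), 0.0)
t 25.425 tcp [ 0.4712 -0.0406  0.2676] xaxis [-9.869e-01  1.613e-01  6.000e-04] z [-5.e-04  8.e-04 -1.e+00] q7 1.2794745302056885
droop deg 3.22 top z at plate 0.0141
the job is handed in; nothing more can be done
```

The long arm is hooked in the upright's top slot, sticking out towards the robot, and pressed down to its stop. I let go, moved clear and handed in at about 25.4 s. The short arm and the purple look-alikes were left alone.

**What the last checks showed**
- **Pressing:** I pressed the tube's top beside the upright twice. Both times it stopped at the same height. The press reached about 30 N, above the suggested 10–20 N.
- **Height:** the tube's top is about 14 mm above the slot's lower edge. Fully home is 13 mm, and the wrist camera read about 1 mm high earlier.
- **Latch:** the camera shows it turned with its claw over the tongue. I judged it locked from the pictures only; I did not measure its angle or tug on the arm.

**What disagreed or failed**
- **Droop:** a droop of about 3.2° remains, down from 11.4° when first hooked. It roughly matches the play I work out between hook and plate (about 2.9°), so I left it.
- **Fingertips:** they seemed to end 10–16 mm behind the reported TCP, not 14 mm ahead of it. The grip on the tube was therefore shallow, but it held.
- **Short arm:** the final top-camera check found no points on it, probably because the robot blocked the view. In the last wrist picture that shows it, it looked undisturbed.

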